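# Park the tape-roll turntable and hold its locking collar home

## Robot

A 6-joint arm with a two-finger parallel gripper is mounted at the origin on the work surface. World frame = base frame: x ahead of the robot, y to its left, z up, the work surface at z = 0. Lengths are in m, angles in rad, forces in N, time in s.
With the tool pointing down it reaches from about 0.325 to 0.9 m from the base axis. Payload 6.1 kg.
Tool frame: the origin (TCP) lies at the very end of the fingers, on their centre line; the grasp point (between the pads) lies 19 mm behind it; z points along the fingers, y is the line along which they close (so a half turn about z gives the same grasp; the last joint's range is limited). The gripper opens to 85 mm and grips with 20 to 120 N. Pads are 22 mm wide; open, the fingers measure 114 mm over their backs; the gripper's body (76 mm by 85 mm) begins 54 mm behind the grasp point. The pads swing forward as they close: fully open they stand 13 mm farther back than shut.
Start: joints at [-1.339, 0.22, 1.526, -0, 1.395, -0.126], TCP at [0.219, -0.585, 0.231] pointing down, gripper open.
Joint ranges: [-2.98, 2.98], [-0.91, 2.08], [0.09, 2.57], [-1.24, 4.39], [0.2, 2.65], [-2.68, 2.68]. Speed limits (rad/s): [2.57, 2.57, 3.01, 3.14, 3.14, 3.14].

## Interface

Orientations are given as a unit quaternion [x, y, z, w].
In Python, from rig import arm gives the robot as it stands. The module is installed in compiled form; this text tells all that it offers.
- The arm moves only by the tool drive_tool, never from a script. Its argument "plan" is a list of rows, each an object with "grip": the opening, from -1 (shut) to 1 (fully open); "slide": the shift along the tool's x, y, z in m, a list of three; "roll": the turn about the tool's z in degrees. In form: [{"grip": grip, "slide": [x, y, z], "roll": roll}, ...]. A call has 1 to 8 rows; each row shifts and turns the commanded pose from where the row before left it, along the tool's axes as they then stand; what a row does not reach is not made up. A row lasts 1/8 s, in which the tool goes at most 62.5 mm and 10.7 degrees, less where a joint would pass 70% of its speed; a pose out of reach is approached as far as the arm can. A call is refused whole if a number of a shift passes 0.0625 or a number of a turn 10.7, either way. A call with a gripper value outside its range is refused whole. The fingers move at their own pace and stop on an object; the grip force is fixed at half the most. Time passes only in rows, so rows that do not move let the fingers close. It gives the time, the measured TCP pose, the force, the opening and the grip force at its end, in the units of the state.
- arm.read_state(): the state, without advancing time (a new reading comes with each control period).
- arm.camera(name): name is "scene" or "top" or "wrist"; returns a dict with "image" (480x640x3 uint8, red, green, blue), "z_map" (480x640 float32, m along the optical axis (not along the pixel's ray), 0 where there is no reading), "camera_matrix" (3x3 intrinsics, pixels), "dist" ([k1, k2, p1, p2, k3] as OpenCV has them; the pictures are not rectified), "position" and "orientation" of the camera in the world; the wrist camera has in their place "tool_from_camera" (4x4, takes a point from camera to tool coordinates, whose origin is the TCP and whose axes are the flange's). Camera axes: x right, y down, z forward; pixel columns grow to the right and rows downward; lengths in m; the calibration is good to about 2 mm. A picture is of the moment at which its call begins: read the wrist's pose just before it.
- arm.sign_off(): hands the job in; it is judged then, once.
The state is a dict: "t": time; "q": joint angles; "joint_vel": joint speeds; "joint_efforts": joint torques, N m; "position": TCP position; "ee_rot": TCP orientation; "force": force on the tool from outside, world axes, zero at the start; "ft_torque": the same for the moment, N m; "finger_gap": finger opening in m; "grip_force": force on a finger pad.
Only numpy, scipy, OpenCV 4.12 (cv2) and the standard library are available. Lean on these libraries where they do the work, as an engineer would, in place of code of your own. Each camera call takes 0.05 s, during which the arm holds its last target. There are 200 camera calls.

## Task

The new tape roll on the packing table's roll stand has to be locked. First swing the turntable anticlockwise (seen from above) by its upright handle until it clicks into its park detent against the stop; then turn the knurled collar on the spindle, pressing down as you go, until its hidden keyway drops over the pin, and push it fully home against the spring. Finish while still gripping the collar and holding it pushed home (a colleague then fits the clip), and leave the tape gun, the spare roll and the carton where they are.

Things in the scene. Friction and masses are not known exactly. Their poses are not given: they have to be found in the camera images.
- stand: Fixed roll stand: round grey base, 270 mm diameter, 12 mm thick. Origin: centre of its underside on the table, on the vertical spindle's axis, about which turntable and collar turn; z up. On it the aluminium turntable (240 mm diameter, top face 26 mm above the table) with the amber tape roll (110 mm diameter, top 74 mm above the table).
- pawl_housing (a point): Top centre of the small dark pawl housing (36 x 34 mm, top 28 mm above the table) at the edge of the stand's base, 150 mm from the spindle axis along the stand's -x, on the side towards the robot. The turntable's handle stands in line with it when parked.
- platter (a joint): Angle of the turntable, rad, growing anticlockwise seen from above. Starts at 0.1 to 0.8; 1.8 is the stop. It stays where it is left and needs about 1 N at the handle; near 1.7 a sprung pawl resists (about 5 N at the handle), and past about 1.75 it snaps the turntable on to the stop and keeps it there: parked.
- handle_grip (a point): On the axis of the turntable's upright handle, 85 mm above the table, the height to grip it. A round black knob of 20 mm diameter, from 52 to 106 mm above the table, on a thinner pin, fixed to the turntable 103 mm from the spindle axis.
- collar_center (a point): Centre (half-way up) of the loose knurled aluminium collar: 49 mm diameter, 50 mm tall, closed on top, over the spindle with 1 mm play. It first rests on the spindle's hidden cross pin, centre 117 mm above the table; over the keyway it drops freely 8 mm on to the pressure plate; pressed 5 mm more it is home, centre 104 mm above the table. Let go, the spring lifts it again.
- collar_under (a point): Centre of the collar's underside. The keyway runs right across the underside, so it fits twice a turn, within about 8 degrees either way; its direction is hidden. Turned clockwise seen from above it meets the pin after 25 to 100 degrees, anticlockwise after 80 to 155. Off the keyway the pin blocks the collar, however hard it is pushed.
- press_plate (a joint): How far the sprung steel pressure plate (72 mm diameter, under the collar, top 84 mm above the table when free) is pressed down, m: 0 free, 0.005 fully down, collar home. The spring takes 5 N to start and 8 N when fully down.
- tape_gun: Bystander: hand tape dispenser with a 100 mm roll, red frame and black handle, about 180 mm long and 180 mm high, on the table to the robot's left. Its origin is on the table under the roll. Leave it alone.
- spare_roll: Bystander: spare tape roll lying flat, 108 mm diameter, 48 mm high, to the robot's right. Origin: centre of its underside. Leave it alone.
- carton: Bystander: closed cardboard carton 180 x 130 x 90 mm, to the robot's right, farther away. Origin: centre of its underside. Leave it alone.
Things that resemble listed ones, but are neither listed nor needed, are in the scene too. Of the things that look like the part that bears collar_center, the middle-sized one is meant.

How it is judged:
By the outcome, as a careful person would: the job done as asked, in the order asked, and still so for the second after the job is handed in, while the arm keeps its last pose, push and grip.
It also fails if it takes over 64 s, if anything falls off the work surface, if the arm or the gripper's body presses on something with over 40 N, if the wrist force passes 120 N, or if a joint passes its speed limit or range.

## Working session

There is one attempt and no reset: what is moved stays moved. The work goes in short steps, Python scripts to look and compute and a tool call to move; the robot and the scene stay as the last step left them, time stands still between calls to the robot, and variables do not carry over. Pictures are saved under pics/ and viewed, at most 10 in all, crops included, and the job is handed in when it is done.

Besides the shell and the picture viewer there is one more tool, called after "Request:" by a JSON object that holds its "fn" and its "kwargs". drive_tool: Moves the arm, as the interface text tells. Its arguments: {"type":"object","properties":{"plan":{"type":"array"}},"required":["plan"]}

```bash
mkdir -p pics; cat > h.py <<'E'
import numpy as np, cv2
from scipy.spatial.transform import Rotation as R
from rig import arm
def cam(n):
    s=arm.read_state(); c=arm.camera(n)
    if n=='wrist':
        T=np.eye(4);T[:3,:3]=R.from_quat(s['ee_rot']).as_matrix();T[:3,3]=s['position']
        c['T']=T@np.array(c['tool_from_camera'])
    else:
        T=np.eye(4);o=np.array(c['orientation']);T[:3,:3]=R.from_quat(o).as_matrix() if o.size==4 else o;T[:3,3]=c['position'];c['T']=T
    return c
def ray(c,uv):
    p=cv2.undistortPoints(np.array(uv,float).reshape(-1,1,2),np.array(c['camera_matrix']),np.array(c['dist'])).reshape(-1,2)
    d=np.c_[p,np.ones(len(p))]
    return c['T'][:3,3], d@c['T'][:3,:3].T
def onz(c,uv,z):
    o,d=ray(c,uv); return o+d*((z-o[2])/d[:,2])[:,None]
def deep(c,uv):
    o,d=ray(c,uv); uv=np.array(uv).reshape(-1,2).astype(int)
    return o+d*c['z_map'][uv[:,1],uv[:,0]][:,None]
def save(n,im): cv2.imwrite('pics/'+n,cv2.cvtColor(im,cv2.COLOR_RGB2BGR))
E
python3 - <<'E'
from h import *
for n in('top','scene'):
    c=cam(n); save(n+'0.png',c['image']); print(n,c['position'],c['T'][:3,2])
print(arm.read_state())
E
```

```text
top [0.47872807 0.01022768 1.17949554] [ 0.125556    0.01847072 -0.99191458]
scene [ 0.94689899 -0.44984906  1.02456979] [-0.31573577  0.41250379 -0.85448905]
{'t': 0.1, 'q': array([-1.33913672e+00,  2.21168799e-01,  1.52752544e+00, -1.65856881e-05,
        1.39472092e+00, -1.26097199e-01]), 'joint_vel': array([ 0.00018712, -0.00093518, -0.00180919, -0.00107157,  0.00041925,
       -0.00066226]), 'joint_efforts': array([ 1.07351443e-03, -4.98248148e+01, -3.90545404e+01, -2.68959229e-04,
        5.68558593e-03,  1.64207694e-05]), 'position': array([ 0.21872051, -0.58487477,  0.2302801 ]), 'ee_rot': array([ 9.84043204e-01,  1.77927349e-01, -5.62265769e-05, -9.09552234e-04]), 'force': array([-0.52051953,  0.68917938, -0.21534853]), 'ft_torque': array([ 0.02246184,  0.03499475, -0.00054655]), 'grip_force': 0.0, 'finger_gap': 0.08554985613016661}
```

View pics/top0.png

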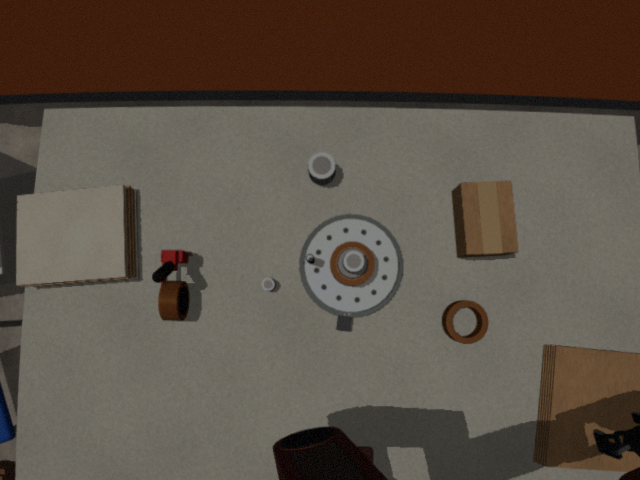

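View pics/scene0.png

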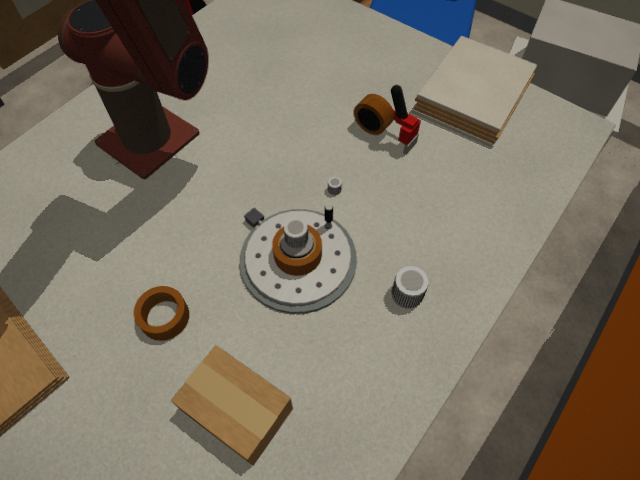

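The collar look-alikes in the top view are the large one at (322,167), the small one at (269,285), and the one on the spindle at (353,262). The spindle one is middle-sized and sits on the stand, so it is the one meant. The handle is at (311,260) and the pawl housing at (344,323).

```bash
python3 - <<'E'
from h import *
c=cam('top'); im=c['image']
save('crop1.png',cv2.resize(im[130:340,240:420],None,fx=3.3,fy=2.8,interpolation=cv2.INTER_CUBIC)[:600])
v,u=np.mgrid[0:480,0:640]; P=deep(c,np.c_[u.ravel(),v.ravel()]).reshape(480,640,3)
print('table z',np.median(P[330:400,100:250,2]))
def blob(name,box,lo,hi,z):
    u0,v0,u1,v1=box; m=((P[...,2]>lo)&(P[...,2]<hi)); k=np.zeros_like(m);k[v0:v1,u0:u1]=1; m&=k
    ys,xs=np.nonzero(m); (cx,cy),r=cv2.minEnclosingCircle(np.c_[xs,ys].astype(np.float32))
    uv=[[cx,cy]]; print(name,m.sum(),np.round(uv,1),r,'onz',np.round(onz(c,uv,z),4),'median',np.round(np.median(P[m],0),4),'r_m',r*(c['T'][2,3]-z)/c['camera_matrix'][0][0])
blob('collar',(330,235,380,290),.134,.155,.142)
blob('big',(300,140,345,190),.04,.2,.08)
blob('small',(255,270,285,300),.015,.2,.03)
blob('handle',(296,245,325,275),.085,.12,.106)
blob('pawl',(330,314,360,335),.02,.04,.028)
blob('platter',(290,205,410,325),.02,.035,.026)
blob('gun',(150,240,190,325),.02,.3,.1)
E
```

```text
table z -0.0003288101667356935
collar 358 [[353.5 260.5]] 10.79361629486084 onz [[ 0.5636 -0.0409  0.142 ]] median [ 0.563  -0.0418  0.1409] r_m 0.024750818367288374
big 649 [[321.7 167.2]] 14.82139778137207 onz [[0.8016 0.0378 0.08  ]] median [0.8049 0.0381 0.0699] r_m 0.036017949483388434
small 147 [[268.3 283.7]] 6.871957302093506 onz [[0.5099 0.1689 0.03  ]] median [0.5092 0.1687 0.0329] r_m 0.01745919004445414
handle 23 [[310.  257.5]] 4.272101879119873 onz [[0.5719 0.0609 0.106 ]] median [0.5702 0.0585 0.1013] r_m 0.010136270573451423
pawl 205 [[344.  323.1]] 9.323676109313965 onz [[ 0.4147 -0.0246  0.028 ]] median [ 0.4149 -0.0244  0.027 ] r_m 0.02372934703967564
platter 5309 [[348.9 271.4]] 53.897735595703125 onz [[ 0.545  -0.0351  0.026 ]] median [ 0.5548 -0.0387  0.0253] r_m 0.1374114076505326
gun 1743 [[174.2 284.5]] 36.586368560791016 onz [[0.501  0.3879 0.1   ]] median [0.4923 0.3943 0.0909] r_m 0.08729241463014402
```

View pics/crop1.png

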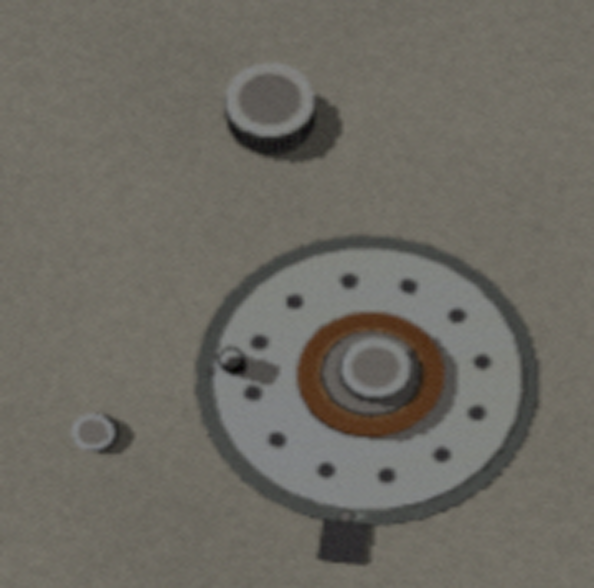

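The enlarged crop confirms it: the collar at crop (375,367) is on the spindle and 49.5 mm across, against 72 mm for the large one and 35 mm for the small one. The spindle axis is at (0.564,-0.041), the handle at about (0.571,0.060) and the pawl direction at about 174°. I'll move above the handle.

Request:
{"fn": "drive_tool", "kwargs": {"plan": [{"grip": 0.5, "slide": [0.04, -0.034, 0], "roll": 0}, {"grip": 0.5, "slide": [0.045, -0.038, 0], "roll": 0}, {"grip": 0.5, "slide": [0.045, -0.038, 0], "roll": 0}, {"grip": 0.5, "slide": [0.045, -0.038, 0], "roll": 0}, {"grip": 0.5, "slide": [0.045, -0.038, 0], "roll": 0}, {"grip": 0.5, "slide": [0.045, -0.038, 0], "roll": 0}, {"grip": 0.5, "slide": [0.045, -0.038, 0], "roll": 0}, {"grip": 0.5, "slide": [0.045, -0.038, 0], "roll": 0}]}}

```text
t: 1.15
position: [0.4469, -0.1783, 0.2313]
ee_rot: [0.984, 0.178, 0.0, 0.0]
force: [1.5, -0.3, 0.4]
finger_gap: 0.0641
grip_force: 0.0
```

Request:
{"fn": "drive_tool", "kwargs": {"plan": [{"grip": 0.5, "slide": [0.045, -0.038, 0], "roll": 0}, {"grip": 0.5, "slide": [0.045, -0.038, 0], "roll": 0}, {"grip": 0.5, "slide": [0.045, -0.038, 0], "roll": 0}, {"grip": 0.5, "slide": [0.045, -0.038, 0], "roll": 0}, {"grip": 0.5, "slide": [0, 0, 0], "roll": -10}, {"grip": 0.5, "slide": [0, 0, 0], "roll": -10}, {"grip": 0.5, "slide": [0, 0, 0], "roll": -10}, {"grip": 0.5, "slide": [0, 0, 0], "roll": -10}]}}

```text
t: 2.15
position: [0.5615, 0.0255, 0.2309]
ee_rot: [0.862, 0.506, -0.0, -0.0]
force: [0.8, -0.8, -0.8]
finger_gap: 0.0641
grip_force: 0.0
```

Request:
{"fn": "drive_tool", "kwargs": {"plan": [{"grip": 0.5, "slide": [0, 0, 0], "roll": -10}, {"grip": 0.5, "slide": [0, 0, 0], "roll": -10}, {"grip": 0.5, "slide": [0, 0, 0], "roll": -5}, {"grip": 0.5, "slide": [0, 0, 0], "roll": 0}]}}

```text
t: 2.65
position: [0.5615, 0.0253, 0.231]
ee_rot: [0.735, 0.678, -0.0, -0.0]
force: [-1.1, -0.6, -0.8]
finger_gap: 0.0639
grip_force: 0.0
```

```bash
python3 - <<'E'
from h import *
c=cam('wrist'); save('w1.png',c['image'])
v,u=np.mgrid[0:480,0:640]; P=deep(c,np.c_[u.ravel(),v.ravel()]).reshape(480,640,3)
S=np.array([.5636,-.041]); r=np.hypot(P[...,0]-S[0],P[...,1]-S[1]); valid=c['z_map']>0
for n,m in(('handle',(r>.08)&(r<.13)&(P[...,2]>.09)&(P[...,2]<.115)),('collar',(r<.04)&(P[...,2]>.135)&(P[...,2]<.15))):
    m&=valid; ys,xs=np.nonzero(m)
    if len(xs): 
        (a,b),q=cv2.minEnclosingCircle(np.c_[xs,ys].astype(np.float32)); print(n,len(xs),a,b,q,np.median(P[m],0),P[m].min(0),P[m].max(0))
E
```

```text
handle 201 335.5 185.88461303710938 13.351631164550781 [0.5714317  0.06769357 0.10257211] [0.56193873 0.05277539 0.09132031] [0.58085761 0.07264705 0.10591788]
collar 3061 334.3650817871094 328.0 32.63088607788086 [ 0.56276185 -0.03781945  0.14062159] [ 0.53793001 -0.06499608  0.13500421] [ 0.58717356 -0.01490363  0.14326329]
```

View pics/w1.png

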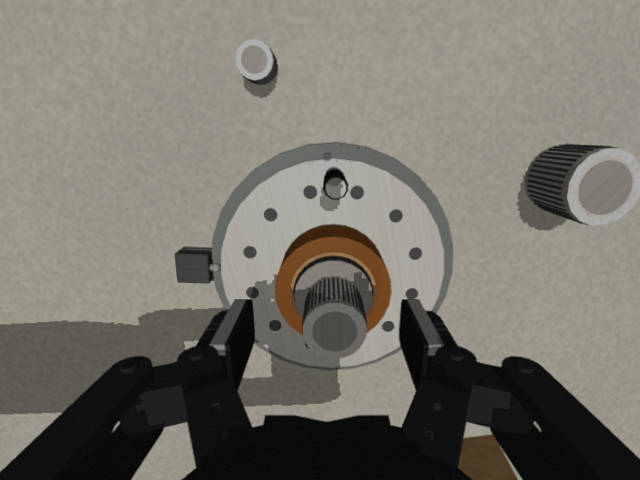

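The wrist view shows the handle at (335,185), which is world (0.571,0.0625), and the collar top at (334,328), which is world (0.563,-0.040). I'll move over the handle, lower and grip.

Request:
{"fn": "drive_tool", "kwargs": {"plan": [{"grip": 0.5, "slide": [0.038, 0.007, 0], "roll": 0}, {"grip": 0.5, "slide": [0, 0, 0.03], "roll": 0}, {"grip": 0.5, "slide": [0, 0, 0.035], "roll": 0}, {"grip": 0.5, "slide": [0, 0, 0.035], "roll": 0}, {"grip": 0.5, "slide": [0, 0, 0.035], "roll": 0}, {"grip": 0.5, "slide": [0, 0, 0.028], "roll": 0}, {"grip": 0.5, "slide": [0, 0, 0], "roll": 0}]}}

```text
t: 3.58
position: [0.5692, 0.0627, 0.0656]
ee_rot: [0.735, 0.678, -0.002, -0.002]
force: [0.1, 0.4, 0.4]
finger_gap: 0.0639
grip_force: 0.0
```

Request:
{"fn": "drive_tool", "kwargs": {"plan": [{"grip": -0.2, "slide": [0, 0, 0], "roll": 0}, {"grip": -0.6, "slide": [0, 0, 0], "roll": 0}, {"grip": -1, "slide": [0, 0, 0], "roll": 0}, {"grip": -1, "slide": [0, 0, 0], "roll": 0}]}}

```text
t: 4.08
position: [0.5729, 0.0627, 0.0702]
ee_rot: [0.734, 0.679, 0.001, 0.001]
force: [-0.3, 0.3, 6.9]
finger_gap: 0.0183
grip_force: 58.9
```

Request:
{"fn": "drive_tool", "kwargs": {"plan": [{"grip": -1, "slide": [-0.0003, -0.0072, 0], "roll": -4}, {"grip": -1, "slide": [-0.001, -0.0143, 0], "roll": -8}, {"grip": -1, "slide": [-0.001, -0.0143, 0], "roll": -8}, {"grip": -1, "slide": [-0.001, -0.0143, 0], "roll": -8}, {"grip": -1, "slide": [-0.001, -0.0143, 0], "roll": -8}, {"grip": -1, "slide": [-0.001, -0.0143, 0], "roll": -8}, {"grip": -1, "slide": [-0.001, -0.0143, 0], "roll": -8}, {"grip": -1, "slide": [-0.0003, -0.0072, 0], "roll": -4}]}}

```text
t: 5.08
position: [0.4824, 0.0256, 0.0701]
ee_rot: [0.328, 0.945, 0.001, -0.001]
force: [-8.9, 8.1, 15.9]
finger_gap: 0.0183
grip_force: 60.8
```

Request:
{"fn": "drive_tool", "kwargs": {"plan": [{"grip": -1, "slide": [0.001, -0.0143, -0.002], "roll": -8}, {"grip": -1, "slide": [0, -0.0143, 0], "roll": -8}, {"grip": -1, "slide": [-0.001, -0.0143, 0], "roll": -8}, {"grip": -1, "slide": [-0.0005, -0.009, 0], "roll": -5}, {"grip": -1, "slide": [-0.0005, -0.009, 0], "roll": -5}, {"grip": -1, "slide": [0, 0, 0], "roll": 0}]}}

```text
t: 5.82
position: [0.4592, -0.0286, 0.0702]
ee_rot: [0.04, 0.999, 0.002, 0.001]
force: [4.8, 8.8, -3.9]
finger_gap: 0.0185
grip_force: 61.7
```

Request:
{"fn": "drive_tool", "kwargs": {"plan": [{"grip": -1, "slide": [0, -0.004, 0], "roll": 0}, {"grip": -1, "slide": [0, 0, 0], "roll": 0}]}}

```text
t: 6.08
position: [0.4591, -0.0287, 0.0702]
ee_rot: [0.04, 0.999, 0.005, 0.001]
force: [6.4, 26.7, -2.2]
finger_gap: 0.0185
grip_force: 62.5
```

Pushing 4 mm further gave no motion and 18 N more force, so the turntable is on its stop. I'll release, lift and move over the collar.

Request:
{"fn": "drive_tool", "kwargs": {"plan": [{"grip": -1, "slide": [0, 0.005, 0], "roll": 0}, {"grip": 0.4, "slide": [0, 0, 0], "roll": 0}, {"grip": 0.5, "slide": [0, 0, 0], "roll": 0}, {"grip": 0.5, "slide": [0, 0, 0], "roll": 0}, {"grip": 0.5, "slide": [0, 0, -0.03], "roll": 0}, {"grip": 0.5, "slide": [0, 0, -0.05], "roll": 0}, {"grip": 0.5, "slide": [0, 0, -0.05], "roll": 0}, {"grip": 0.5, "slide": [0, 0, -0.03], "roll": 0}]}}

```text
t: 7.08
position: [0.46, -0.0297, 0.2335]
ee_rot: [0.039, 0.999, -0.0, 0.002]
force: [0.1, 0.9, -0.1]
finger_gap: 0.0644
grip_force: 0.0
```

```bash
python3 - <<'E'
from h import *
s=arm.read_state(); print(s['position'],s['ee_rot'],s['q'])
c=cam('wrist'); save('w2.png',c['image'])
v,u=np.mgrid[0:480,0:640]; P=deep(c,np.c_[u.ravel(),v.ravel()]).reshape(480,640,3)
S=np.array([.563,-.0403]); r=np.hypot(P[...,0]-S[0],P[...,1]-S[1]); valid=c['z_map']>0
for n,m in(('handle',(r>.08)&(r<.13)&(P[...,2]>.09)&(P[...,2]<.115)),('collar',(r<.04)&(P[...,2]>.135)&(P[...,2]<.15))):
    m&=valid
    if m.any(): lo,hi=P[m].min(0),P[m].max(0); print(n,m.sum(),(lo+hi)/2,hi-lo)
E
```

```text
[ 0.45996344 -0.029666    0.23351251] [ 3.94509640e-02  9.99219554e-01 -3.82715352e-04  1.93845554e-03] [-2.35777593e-01 -1.88358738e-01  1.93613856e+00  5.58449979e-06
  1.38986109e+00 -1.72765235e+00]
handle 214 [ 0.45946245 -0.02810492  0.09794312] [0.01907834 0.01976121 0.01545824]
collar 2641 [ 0.56153172 -0.0401901   0.13895699] [0.04959019 0.05046344 0.00790966]
```

View pics/w2.png

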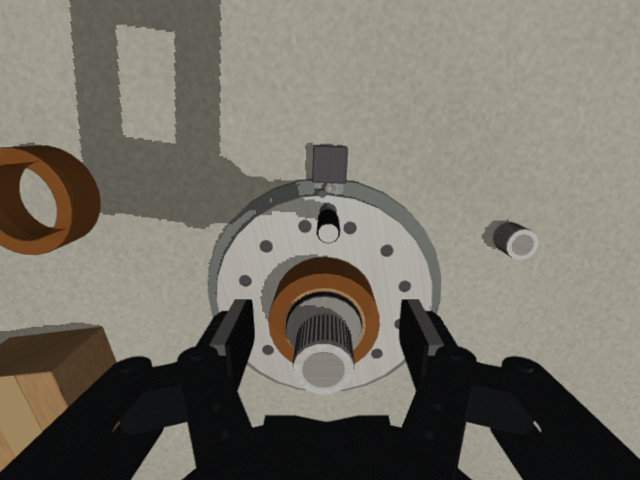

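The wrist view shows the handle (328,225) in line with the pawl housing (330,165), so it is parked. The collar top is at (323,368), world (0.562,-0.040). Next I'll go over the collar and lower.

Request:
{"fn": "drive_tool", "kwargs": {"plan": [{"grip": 0.7, "slide": [-0.05, -0.0025, 0], "roll": 0}, {"grip": 0.7, "slide": [-0.0525, 0, 0], "roll": 0}, {"grip": 0.7, "slide": [0, 0, 0.02], "roll": 0}, {"grip": 0.7, "slide": [0, 0, 0.03], "roll": 0}, {"grip": 0.7, "slide": [0, 0, 0.03], "roll": 0}, {"grip": 0.7, "slide": [0, 0, 0.03], "roll": 0}, {"grip": 0.7, "slide": [0, 0, 0.02], "roll": 0}, {"grip": 0.7, "slide": [0, 0, 0.003], "roll": 0}]}}

```text
t: 8.12
position: [0.5584, -0.0394, 0.0949]
ee_rot: [0.039, 0.999, 0.0, -0.002]
force: [-0.3, 0.3, -0.1]
finger_gap: 0.0725
grip_force: 0.0
```

Request:
{"fn": "drive_tool", "kwargs": {"plan": [{"grip": 0.4, "slide": [0, 0, 0], "roll": 0}, {"grip": 0.2, "slide": [0, 0, 0], "roll": 0}, {"grip": -0.5, "slide": [0, 0, 0], "roll": 0}, {"grip": -1, "slide": [0, 0, 0], "roll": 0}, {"grip": -1, "slide": [0, 0, 0], "roll": 0}]}}

```text
t: 8.75
position: [0.5622, -0.0399, 0.0986]
ee_rot: [0.039, 0.999, -0.0, 0.001]
force: [2.0, 0.4, 5.9]
finger_gap: 0.0474
grip_force: 61.3
```

Request:
{"fn": "drive_tool", "kwargs": {"plan": [{"grip": -1, "slide": [0, 0, 0.002], "roll": 0}, {"grip": -1, "slide": [0, 0, 0.001], "roll": 5}, {"grip": -1, "slide": [0, 0, 0], "roll": 5}, {"grip": -1, "slide": [0, 0, 0], "roll": 5}, {"grip": -1, "slide": [0, 0, 0], "roll": 5}, {"grip": -1, "slide": [0, 0, 0], "roll": 0}]}}

```text
t: 9.5
position: [0.5625, -0.0411, 0.0983]
ee_rot: [0.213, 0.977, -0.001, 0.002]
force: [-6.8, -2.2, 22.6]
finger_gap: 0.047
grip_force: 63.3
```

Request:
{"fn": "drive_tool", "kwargs": {"plan": [{"grip": -1, "slide": [0, 0, 0], "roll": 5}, {"grip": -1, "slide": [0, 0, 0], "roll": 5}, {"grip": -1, "slide": [0, 0, 0], "roll": 0}]}}

```text
t: 9.88
position: [0.5623, -0.0406, 0.0976]
ee_rot: [0.297, 0.955, -0.0, 0.001]
force: [-5.6, -0.5, 19.2]
finger_gap: 0.047
grip_force: 62.9
```

Request:
{"fn": "drive_tool", "kwargs": {"plan": [{"grip": -1, "slide": [0, 0, 0], "roll": 5}, {"grip": -1, "slide": [0, 0, 0], "roll": 5}, {"grip": -1, "slide": [0, 0, 0], "roll": 0}]}}

```text
t: 10.25
position: [0.5614, -0.0402, 0.0945]
ee_rot: [0.378, 0.926, -0.0, 0.001]
force: [1.5, -2.1, 1.3]
finger_gap: 0.0477
grip_force: 61.7
```

The force fell away and z dropped 3 mm, so the keyway is over the pin. I'll push it home.

Request:
{"fn": "drive_tool", "kwargs": {"plan": [{"grip": -1, "slide": [0, 0, 0.003], "roll": 0}, {"grip": -1, "slide": [0, 0, 0.002], "roll": 0}, {"grip": -1, "slide": [0, 0, 0], "roll": 0}]}}

```text
t: 10.62
position: [0.5616, -0.0401, 0.0896]
ee_rot: [0.378, 0.926, 0.0, 0.001]
force: [3.1, -3.0, 4.0]
finger_gap: 0.0469
grip_force: 62.2
```

Request:
{"fn": "drive_tool", "kwargs": {"plan": [{"grip": -1, "slide": [0, 0, 0.002], "roll": 0}, {"grip": -1, "slide": [0, 0, 0.002], "roll": 0}, {"grip": -1, "slide": [0, 0, 0.002], "roll": 0}, {"grip": -1, "slide": [0, 0, 0], "roll": 0}]}}

```text
t: 11.12
position: [0.5618, -0.0401, 0.0862]
ee_rot: [0.378, 0.926, -0.0, 0.001]
force: [-6.5, -0.7, 21.8]
finger_gap: 0.0474
grip_force: 64.0
```

Request:
{"fn": "drive_tool", "kwargs": {"plan": [{"grip": -1, "slide": [0, 0, 0.002], "roll": 0}, {"grip": -1, "slide": [0, 0, 0], "roll": 0}, {"grip": -1, "slide": [0, 0, 0], "roll": 0}]}}

```text
t: 11.5
position: [0.5619, -0.0401, 0.0861]
ee_rot: [0.378, 0.926, -0.0, 0.001]
force: [-12.2, 0.8, 34.5]
finger_gap: 0.0466
grip_force: 65.3
```

```bash
python3 - <<'E'
from h import *
s=arm.read_state(); print(s['position'],s['force'],s['ft_torque'])
c=cam('wrist'); d=cam('scene'); im=np.hstack([cv2.resize(c['image'][200:440,180:480],(400,320)),cv2.resize(d['image'][180:320,220:395],(400,320))]); save('w3.png',im)
v,u=np.mgrid[0:480,0:640]
for n,k in(('wrist',c),('scene',d)):
    P=deep(k,np.c_[u.ravel(),v.ravel()]).reshape(480,640,3); r=np.hypot(P[...,0]-.562,P[...,1]+.0402)
    m=(k['z_map']>0)&(r<.021)&(P[...,2]>.12)&(P[...,2]<.148); h=P[...,2][m]
    print(n,m.sum(),np.percentile(h,[10,50,90]) if len(h) else '')
    m=(k['z_map']>0)&(r>.0265)&(r<.0345)&(P[...,2]>.07)&(P[...,2]<.092);h=P[...,2][m]
    print(' plate',m.sum(),np.percentile(h,[10,50,90]) if len(h) else '')
E
```

```text
[ 0.5619208  -0.04011089  0.08605213] [-12.23024916   0.80972445  34.52035005] [-0.03363248  2.1945972  -0.13112151]
wrist 9977 [0.12724129 0.1279602  0.12867005]
 plate 3163 [0.0769621  0.07771238 0.07853098]
scene 195 [0.12705894 0.12957763 0.13148929]
 plate 149 [0.07700719 0.07935989 0.08117576]
```

View pics/w3.png

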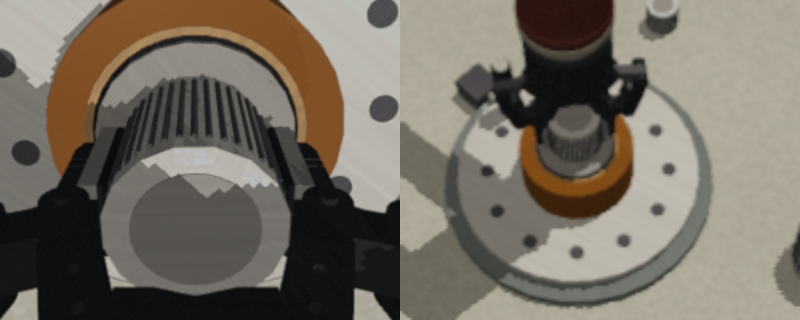

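The views show the collar top at about 0.128 m and the plate at about 0.078 m, both at the home height, and the push is against a hard stop. I'll ease the push slightly and check that the handle is still parked.

Request:
{"fn": "drive_tool", "kwargs": {"plan": [{"grip": -1, "slide": [0, 0, -0.002], "roll": 0}, {"grip": -1, "slide": [0, 0, 0], "roll": 0}, {"grip": -1, "slide": [0, 0, 0], "roll": 0}]}}

```text
t: 11.98
position: [0.5618, -0.0401, 0.0862]
ee_rot: [0.378, 0.926, -0.0, 0.001]
force: [-5.5, -1.5, 21.6]
finger_gap: 0.0472
grip_force: 63.5
```

```bash
python3 - <<'E'
from h import *
s=arm.read_state(); print(s['position'],s['force'],s['grip_force'])
v,u=np.mgrid[0:480,0:640]
for n in('wrist','top'):
    k=cam(n);P=deep(k,np.c_[u.ravel(),v.ravel()]).reshape(480,640,3); ok=k['z_map']>0
    m=ok&(np.hypot(P[...,0]-.4592,P[...,1]+.0284)<.03)&(P[...,2]>.06)&(P[...,2]<.11)
    if m.any(): print(n,'handle',m.sum(),(P[m].min(0)+P[m].max(0))/2,np.ptp(P[m],0))
    m=ok&(np.hypot(P[...,0]-.562,P[...,1]+.0402)<.021)&(P[...,2]>.12)&(P[...,2]<.148)
    if m.any(): print(n,'top',m.sum(),np.median(P[m],0))
E
```

```text
[ 0.56179406 -0.04008673  0.08615005] [-5.49200237 -1.54540283 21.60235952] 63.515249679330736
wrist handle 2609 [ 0.46092484 -0.02785971  0.08310147] [0.01949033 0.01958987 0.04617764]
wrist top 9960 [ 0.56092358 -0.03910555  0.12802322]
top handle 25 [ 0.46129687 -0.02882316  0.085451  ] [0.01877067 0.0188061  0.0417228 ]
```

The handle is still parked, and the collar is home and held with about 22 N.

```bash
python3 -c "
from rig import arm
print(arm.sign_off())"
```

```text
the job is handed in; nothing more can be done
None
```

The turntable is parked against its stop, and the collar is keyed over the pin, gripped and held home at about 22 N; the bystanders were never touched, and the job was handed in at about 12 s.

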